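Hang the slide rack on the spring-lift hook to drain

ROBOT

A 6-joint arm with a two-finger parallel gripper is mounted at the origin on a cart in front of the work surface, level with it; the furniture and walls round the work are solid. World frame = base frame: x ahead of the robot, y to its left, z up, the work surface at z = 0. Lengths are in mm, angles in rad, forces in N, time in s.
With the tool pointing down it reaches from about 275 to 725 mm from the base axis. Payload 5.6 kg.
Tool frame: the origin (TCP) lies midway between the tips of the shut fingers; the grasp point (between the pads) lies r.grip_point_offset behind it (r.grip_point_offset is the distance from the TCP to the grasp point, in mm); z points along the fingers, y is the line along which they close (so a half turn about z gives the same grasp; the last joint's range is limited). The gripper opens to 85 mm and grips with 20 to 120 N. Pads are 22 mm wide; open, the fingers measure 114 mm over their backs; the gripper's body (76 mm by 85 mm) begins 54 mm behind the grasp point. The pads swing forward as they close: fully open they stand 13 mm farther back than shut.
Start: joints at [0.285, 0.255, 0.108, 0, -1.424, -0.285], TCP at [549.993, 0.025, 206.783] pointing down, gripper open.
Joint ranges: [-2.95, 2.95], [-1.21, 1.97], [-1.09, 1.5], [-2.87, 1.71], [-2.94, -0.07], [-3.05, 3.05]. Speed limits (rad/s): [2.57, 2.57, 3.14, 3.14, 3.14, 3.14].

INTERFACE

Orientations are given as a unit quaternion [x, y, z, w].
In Python, from rig import monitor, read_camera, camera_model, sign_off, r gives the robot as it stands.
- The arm moves only by the shell command python3 -m crank 'ROWS' [FORCE]. ROWS is text: rows parted by semicolons, each of 7 numbers parted by spaces: the opening, from 0 (shut) to 1 (fully open), then the shift along the world's x, y, z as a fraction of full scale, then the turn, a rotation vector about the world's x, y, z as a fraction of full scale. A call has 1 to 12 rows; each row is the pose to reach, as a shift and turn from the pose commanded when the call began; what a row does not reach only later rows make up. Full scale, the value 1, is 0.15 m for a shift and 45 degrees for a turn. A row lasts 1/12 s, in which the tool goes at most 41.7 mm and 7.16 degrees, less where a joint would pass 70% of its speed; a pose out of reach is approached as far as the arm can. A call with a number of a shift or a turn outside -1 to 1 is refused whole. A call with a gripper value outside its range is refused whole. The fingers move at their own pace and stop on an object; FORCE is the grip in N (left out, the last holds). Time passes only in rows, so rows that repeat a pose let the fingers close. It gives the time, the measured TCP pose, the force, the opening and the grip force at its end, in the units of the state.
- monitor.get_state(): the state, without advancing time (a new reading comes with each control period).
- read_camera(name): name is "scene" or "side" or "wrist"; returns (picture, depth): 420x560x3 uint8, red, green, blue; 420x560 float32, mm along the optical axis (not along the pixel's ray), 0 where there is no reading.
- camera_model(name): a dict with "K" (3x3 intrinsics, pixels), "k1" (the pictures are not rectified: a ray, as slopes to the right and down, at radius r is drawn at 1 + k1 r^2 times it, then the intrinsics apply), "extrinsics" (4x4, takes a point from camera to world coordinates). Camera axes: x right, y up, looking along -z (the intrinsics and any distortion apply to the point x, -y, -z); pixel columns grow to the right and rows downward; lengths in mm; the calibration is good to about 2 mm. A picture is of the moment at which its call begins: read the wrist's pose just before it. camera_model takes no time and is no camera call; for the wrist camera it gives the pose at the moment of the call.
- sign_off(): hands the job in; it is judged then, once.
The state is a dict: "t": time; "joint_positions": joint angles; "qd": joint speeds; "joint_torque": joint torques, N m; "ee_pos": TCP position; "tcp_rot": TCP orientation; "ft_force": force on the tool from outside, world axes, zero at the start; "moment": the same for the moment, N m; "grip_width": opening from 0.0 (shut) to 1.0 (fully open); "grip_force": force on a finger pad.
Only numpy, scipy, OpenCV 4.12 (cv2) and the standard library are available. Lean on these libraries where they do the work, as an engineer would, in place of code of your own. Each camera call takes 0.05 s, during which the arm holds its last target. There are 200 camera calls.

TASK

The rack of stained slides is done: pull the sprung hook arm down, press the hook's mouth onto the rack's wire handle until the spring gate gives way, and let it up so the wire drops into the hook and the gate shuts over it. Straighten the rack over its dish and ease the arm up to its top stop - never let it fly up, nor shove or wrench the rack - and leave it hanging level and still over the dish to drain. Leave everything else alone.

Things in the scene. Friction and masses are not known exactly. Their poses are not given: they have to be found in the camera images.
- stand: Fixed dip-and-drain stand: white base plate 350x170x12 mm, steel column (20 mm thick, 362 mm tall). Origin: underside of the plate; x points from dish to column, z up. Column axis at x +105, y 0. The heavy glass dish (inside 100 by 89 mm, rim 75 mm over the bench) was set down by hand on the black mat near x -105, up to 5 mm off; it does not slide.
- slide_rack: Loose steel rack of glass slides, 0.22 to 0.35 kg, body 95 (x) x 84 (y) x 42 mm, in the dish with 2.5 mm play, axes near the stand's. Origin: under its middle. Pushed in y at its handle it rocks, giving way 8 to 18 mm at 1 to 3 N, then braces in the dish and stands firm. Lifted while leaning it jams in the dish; over 14 N on it is too rough.
- rack_handle (a point): Centre of the rack's 4 mm steel wire handle at its peak, where the hook takes it. The handle arches along the rack's x axis, pivoted 37 mm over the rack's underside, peak 68 mm from the pivots, about 123 mm over the bench at the start. It stays where it leans and gives way with hardly any force in y, up to 12 mm either side of upright, to its stops.
- hook_bowl (a point): Centre of the steel hook's bowl (6 mm bar, inner radius 6 mm, underside 12 mm below), 210 mm from the column axis, 94 mm straight below knob. x: along the arm to the column; y: the way the mouth faces (stand's +y at swing 0); z up. Shank at y -9, point bent in to y +6, ending at z +11 mm. A caught wire rests at z about -4 mm.
- hook_mouth (a point): Where the wire should enter, over the point: 6 mm in y, 17 mm in z from hook_bowl (3 mm off in height still works). A brass spring gate inside gives way from about 3 N and is fully open, and solid, at 5 to 7 N, 4 mm on. Only then can the wire pass the point as the hook rises some 21 mm; with the wire in the bowl it shuts by itself.
- knob (a point): Middle of the black upright round knob on the arm's end: 23 mm thick, 35 mm tall; the arm's top lies 19 mm below this point. 293 mm over the bench with the arm up, nothing above it. The knob can turn in the grip as the arm swings.
- lift (a joint): How far the arm is pulled down, m: 0 at its top stop, at most 0.12. A gas spring pulls it up, about 6 N at the top and 11 N at the bottom with nothing hung on; let go, it shoots up. The mouth is level with the standing rack's wire at about 0.093.
- swing (a joint): Turn of the arm about the column, rad: 0 with the arm over the dish's middle, positive takes the hook towards the stand's -y; -0.9 to 0.9, light friction, stays where left.
- petri_1: Petri dish, 61 mm wide, at the bottom of a stack of two, bystander. Origin: middle of its underside.
- tip_box: Blue box of pipette tips 97x124x67 mm, bystander. Origin: middle of its underside.
- hdpe_bottle: White bottle with black cap, 66 mm wide, 143 mm tall, bystander. Origin: middle of its underside.
- wash_bottle: White wash bottle with red nozzle, 165 mm tall, bystander. Origin: middle of its underside.

How it is judged:
By the outcome, as a careful person would: the job done as asked, in the order asked, and still so for the second after the job is handed in, with the robot touching nothing.
It also fails if it takes over 61 s, if anything falls off the work surface, if the arm or the gripper's body presses on something with over 40 N, if the wrist force passes 120 N, or if a joint passes its speed limit or range.

## Working session

There is one attempt and no reset: what is moved stays moved. The work goes in short steps, Python scripts to look and compute and a shell command to move; the robot and the scene stay as the last step left them, time stands still between calls to the robot, and variables do not carry over. Pictures are saved under pics/ and viewed, at most 10 in all, crops included, and the job is handed in when it is done.

```bash
mkdir -p pics; ls; cat > h.py <<'E'
import numpy as np, cv2
from rig import monitor, read_camera, camera_model, sign_off, r
def ray(cm,u,v):
    K=np.array(cm["K"]);x=(u-K[0,2])/K[0,0];y=(v-K[1,2])/K[1,1]
    k=cm["k1"];a,b=x,y
    for _ in range(10):
        s=1+k*(a*a+b*b);a,b=x/s,y/s
    T=np.array(cm["extrinsics"]);return T[:3,3],T[:3,:3]@np.array([a,-b,-1.])
def onz(cm,u,v,z):
    o,d=ray(cm,u,v);return o+d*(z-o[2])/d[2]
def atd(cm,u,v,dep):
    o,d=ray(cm,u,v);return o+d*dep
def two(c1,p1,c2,p2):
    o1,d1=ray(c1,*p1);o2,d2=ray(c2,*p2)
    s=np.linalg.lstsq(np.c_[d1,-d2],o2-o1,rcond=None)[0]
    a,b=o1+d1*s[0],o2+d2*s[1];return (a+b)/2,np.linalg.norm(a-b)
def proj(cm,p):
    T=np.linalg.inv(np.array(cm["extrinsics"]));q=T[:3,:3]@np.array(p,float)+T[:3,3]
    a,b=q[0]/-q[2],-q[1]/-q[2];s=1+cm["k1"]*(a*a+b*b);K=np.array(cm["K"])
    return K[0,0]*a*s+K[0,2],K[1,1]*b*s+K[1,2]
def snap(n,f):
    cm=camera_model(n);p,d=read_camera(n);cv2.imwrite(f"pics/{f}.png",p[:,:,::-1]);np.savez(f"pics/{f}.npz",p=p,d=d,cm=np.array(cm,dtype=object));return cm,p,d
def load(f):
    z=np.load(f"pics/{f}.npz",allow_pickle=True);return z["cm"].item(),z["p"],z["d"]
E
python3 - <<'E'
from h import *
for n in("scene","side"):
    cm,p,d=snap(n,n+"0");T=np.array(cm["extrinsics"]);print(n,T[:3,3].round(),(-T[:3,2]).round(2),cm["K"][0][0],cm["k1"])
print(r.grip_point_offset,monitor.get_state())
E
```

```text
pics
scene [ -22. -529.  711.] [ 0.63  0.58 -0.52] 382.7298697238482 0.010959356540343005
side [-417.  665. 1380.] [ 0.61 -0.37 -0.7 ] 528.2442071670991 -0.16918279686796764
18.700000000000003 {'t': 0.1, 'joint_positions': array([ 2.84619708e-01,  2.55724411e-01,  1.07153104e-01, -4.01712876e-04,
       -1.42389473e+00, -2.84592737e-01]), 'qd': array([-0.00060523, -0.00382673,  0.00228323,  0.00085914, -0.00051823,
        0.00016175]), 'joint_torque': array([-2.13976258e-03, -3.87604666e+01,  2.38473254e+01,  5.37796766e+00,
       -3.79605262e-03, -3.77010252e-06]), 'ee_pos': array([5.49530638e+02, 6.01314508e-02, 2.05977675e+02]), 'tcp_rot': array([-7.07095150e-01,  7.07117891e-01,  5.75102305e-04, -6.36950203e-04]), 'ft_force': array([-0.7654334 ,  0.18061493, -0.04441184]), 'moment': array([-0.03248791,  0.01518161, -0.03218395]), 'grip_force': 0.0, 'grip_width': 0.9989131641666795}
```

View pics/scene0.png

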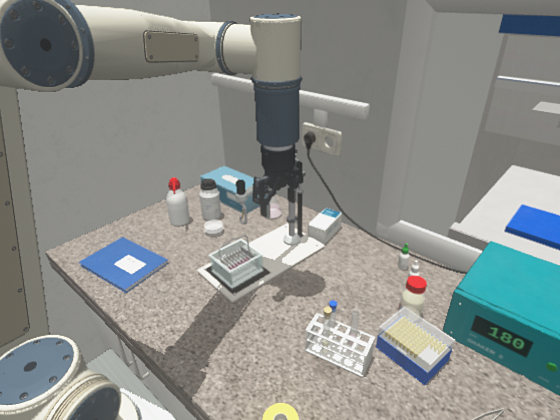

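View pics/side0.png

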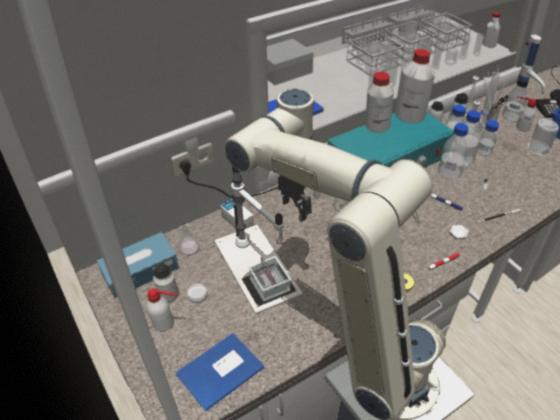

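Scene picture: dish at (235,262), knob at (241,187), column behind the gripper near (293,200). Side picture: column top near (238,187), knob at (279,219), dish at (270,278), plate corners at (217,240), (257,228), (300,290) and (262,307).

```bash
python3 - <<'E'
from h import *
a,pa,da=load("scene0");b,pb,db=load("side0")
print("knob",two(a,(241,187),b,(279,219)))
print("knob z293",onz(a,241,187,293),onz(b,279,219,293))
print("coltop",onz(b,238,187,362), "colbase",onz(b,243,245,12))
for c in((217,240),(257,228),(300,290),(262,307)):print("plate",onz(b,*c,12).round())
print("dish",onz(b,270,276,75).round(),onz(a,235,256,75).round())
A=cv2.resize(pa[150:310,180:350],None,fx=3.4,fy=3.4,interpolation=cv2.INTER_CUBIC)
B=cv2.resize(pb[170:310,200:320],None,fx=4,fy=4,interpolation=cv2.INTER_CUBIC)
B=cv2.resize(B,(int(B.shape[1]*544/B.shape[0]),544));A=cv2.resize(A,(330*0+int(A.shape[1]*.57),int(A.shape[0]*.57)))
im=np.zeros((544,A.shape[1]+B.shape[1],3),np.uint8);im[:A.shape[0],:A.shape[1]]=A;im[:,A.shape[1]:]=B
print(A.shape,B.shape);cv2.imwrite("pics/c1.png",im[:,:,::-1])
E
```

```text
knob (array([505.76629006,  79.60907572, 291.90326042]), np.float64(0.2163213043524591))
knob z293 [504.21642353  77.9266075  293.        ] [504.97648935  80.14307377 293.        ]
coltop [623.29045638 145.51969927 362.        ] colbase [703.92689642 104.51350885  12.        ]
plate [775. 170.  12.]
plate [748.  20.  12.]
plate [432.  49.  12.]
plate [442. 187.  12.]
dish [491. 125.  75.] [496. 115.  75.]
(310, 329, 3) (544, 466, 3)
```

View pics/c1.png

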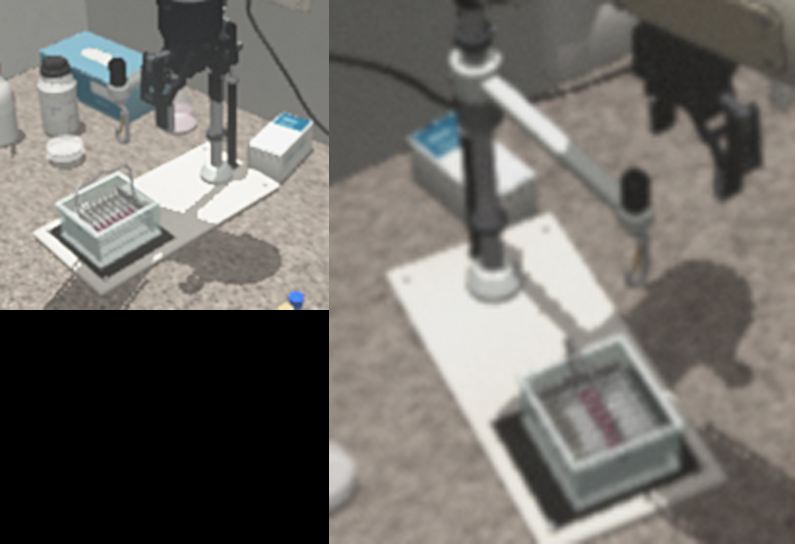

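The crops show the plate, the column base at about (242,242) in the side view and (292,239) in the scene view, and the hook hanging on the -y side of the dish. The handle leans over the rack. Next I measure more precisely and check the wrist camera.

```bash
python3 - <<'E'
from h import *
a,pa,da=load("scene0");b,pb,db=load("side0")
print("col",two(a,(292,239),b,(242,242)),onz(a,292,239,12).round(),onz(b,242,242,12).round())
for c in((215.2,240),(256.4,225.3),(301.1,293)):print("plate",onz(b,*c,12).round(1))
f=1.938
for c in((35,235),(105,293),(279,183),(208,142)):print("plate sc",onz(a,180+c[0]/f,150+c[1]/f,12).round(1))
q=3.886
for c in((522,380),(622,338),(680,425),(578,478)):print("rim side",onz(b,200+(c[0]-329)/q,170+c[1]/q,75).round(1))
for c in((57,205),(112,172),(159,208),(105,243)):print("rim sc",onz(a,180+c[0]/f,150+c[1]/f,75).round(1))
print("handle",onz(a,180+117/f,150+167/f,123).round(1))
cm,p,d=snap("wrist","w0");T=np.array(cm["extrinsics"]);print(T.round(2),cm["K"][0][0],cm["k1"])
E
```

```text
col (array([715.53524624, 101.8574974 ,  16.66739386]), np.float64(1.8251879052072129)) [722. 107.  12.] [718. 100.  12.]
plate [778.6 175.3  12. ]
plate [761.   15.2  12. ]
plate [420.   52.7  12. ]
plate sc [433.  205.6  12. ]
plate sc [421.1  42.4  12. ]
plate sc [763.8  13.9  12. ]
plate sc [780.  176.7  12. ]
rim side [554.9 162.   75. ]
rim side [548.5  68.1  75. ]
rim side [444.2  79.   75. ]
rim side [443.7 176.3  75. ]
rim sc [451.5 167.6  75. ]
rim sc [554.8 167.7  75. ]
rim sc [539.1  55.5  75. ]
rim sc [441.6  57.8  75. ]
handle [523.9 118.7 123. ]
[[-1.0000e+00 -0.0000e+00  0.0000e+00  5.4984e+02]
 [ 0.0000e+00 -9.5000e-01 -3.1000e-01 -7.9920e+01]
 [ 0.0000e+00 -3.1000e-01  9.5000e-01  3.7413e+02]
 [ 0.0000e+00  0.0000e+00  0.0000e+00  1.0000e+00]] 297.09619095596673 0.016640329066993177
```

View pics/w0.png

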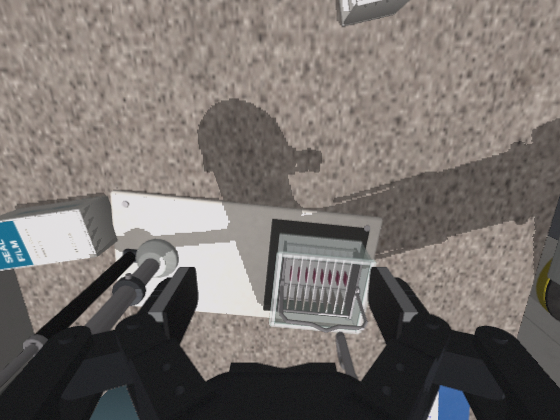

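Wrist view: plate edge corners at (112,191) and (381,217), column base at (157,258), dish rim at about (275,250) to (372,330), and the wire handle's arch near (318,327). Hook shank is at (345,345).

```bash
python3 - <<'E'
from h import *
c,p,d=load("w0")
for q in((112,191),(381,217)):print("plate",onz(c,*q,12).round(1))
print("colbase",onz(c,157,258,20).round(1))
for q in((275,252),(376,260),(369,333),(270,325)):print("rim",onz(c,*q,75).round(1))
print("wire",[onz(c,u,327,122).round(1) for u in(300,318,340)],[ [round(float(d[v,u])) for v in range(318,336,2)] for u in(305,318,335)])
A=cv2.resize(p[210:400,230:420],None,fx=3,fy=3,interpolation=cv2.INTER_CUBIC);cv2.imwrite("pics/c2.png",A[:,:,::-1])
E
```

```text
plate [762.4  14.1  12. ]
plate [422.3  48.9  12. ]
colbase [715.2 103.2  20. ]
rim [557.9  67.7  75. ]
rim [444.9  77.6  75. ]
rim [444.  176.9  75. ]
rim [564.8 165.2  75. ]
wire [array([531.8, 129.2, 122. ]), array([513.4, 129.2, 122. ]), array([490.9, 129.2, 122. ])] [[374, 371, 310, 309, 361, 362, 453, 455, 456], [377, 372, 370, 366, 305, 307, 364, 454, 454], [381, 376, 375, 370, 309, 309, 363, 455, 455]]
```

View pics/c2.png

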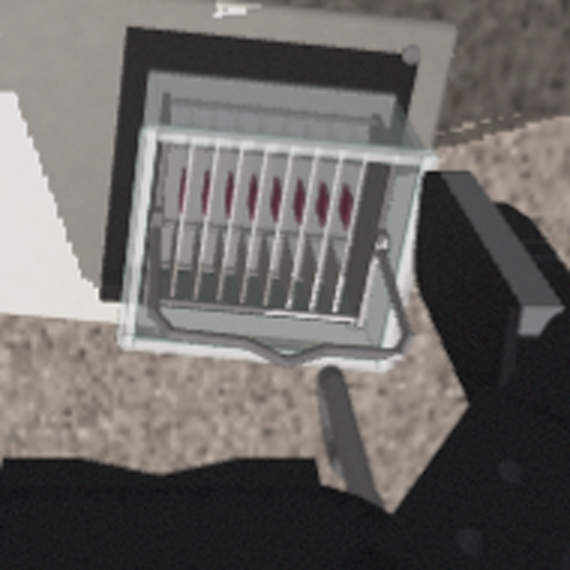

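```bash
python3 -m crank '1 0 0 0.3 0 0 0;1 0 0 0.6 0 0 0;1 0 0 0.87 0 0 0;1 -0.1 0.15 0.87 0 0 0;1 -0.2 0.35 0.87 0 0 0;1 -0.297 0.53 0.87 0 0 0;1 -0.297 0.53 0.87 0 0 0;1 -0.297 0.53 0.87 0 0 0'
python3 - <<'E'
from h import *
c,p,d=load("w0")
print("peak",onz(c,326,329.3,122).round(1),[atd(c,326,v,d[v,326]).round(1) for v in range(326,333)])
cm,p,d=snap("wrist","w1")
a,pa,_=snap("scene","s1");b,pb,_=snap("side","sd1")
im=np.zeros((420,800,3),np.uint8);im[:,:560]=p
im[:200,560:]=cv2.resize(pa[130:290,170:362],(240,200));im[200:400,560:]=cv2.resize(pb[170:310,200:368],(240,200))
cv2.imwrite("pics/c3.png",im[:,:,::-1]);print(cm["extrinsics"])
E
```

```text
t: 0.82
ee_pos: [504.8, 80.6, 337.4]
tcp_rot: [0.708, -0.706, -0.0, -0.0]
ft_force: [-0.4, -0.9, -0.8]
grip_width: 0.998
grip_force: 0.0
peak [505.  132.1 122. ] [array([496.6, 168. ,  73.4]), array([496.7, 168.9,  74.1]), array([505.1, 130.4, 122.1]), array([505.5, 129.7, 124.3]), array([505.6, 130.1, 125.4]), array([505.4, 131.9, 124.7]), array([505.3, 133.3, 124.5])]
[[-9.99997569e-01  2.17492809e-03  3.64247835e-04  5.05070891e+02]
 [-2.17947750e-03 -9.49585599e-01 -3.13500302e-01  6.13499767e-01]
 [-3.35956114e-04 -3.13500334e-01  9.49588031e-01  5.05523777e+02]
 [ 0.00000000e+00  0.00000000e+00  0.00000000e+00  1.00000000e+00]]
```

View pics/c3.png

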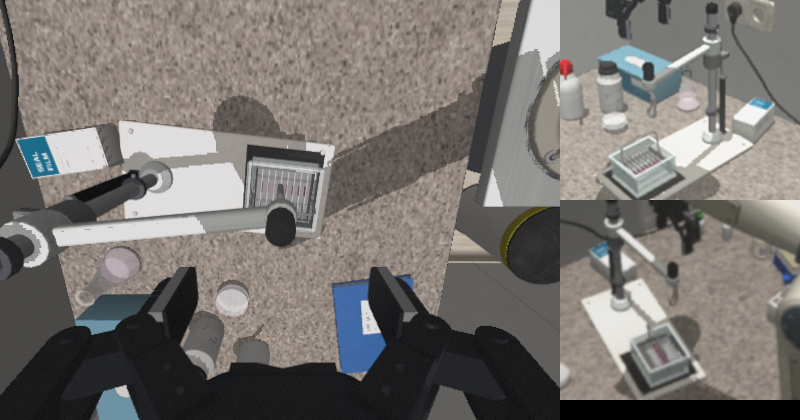

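The wrist view shows the knob at about (281,226), between the fingers, and the column top at (25,245). The hook is visible over the dish at (281,195).

```bash
python3 - <<'E'
from h import *
c,p,d=load("w1")
m=(p.max(2)<75);m[:200]=0;m[255:]=0;m[:,:255]=0;m[:,310:]=0
n,l,s,ct=cv2.connectedComponentsWithStats(m.astype(np.uint8))
for i in range(1,n):
    if s[i,4]>100:print(s[i],ct[i])
i=1+np.argmax(s[1:,4]);v,u=np.where(l==i)
P=np.array([atd(c,a,b,d[b,a]) for a,b in zip(u,v)]);z=np.percentile(P[:,2],90);print("ztop",z)
t=P[P[:,2]>z-6];print("top mean",t.mean(0),t.min(0),t.max(0))
print("col",onz(c,25,245,362))
print(proj(c,[505.5,79.5,310]))
E
```

```text
[265 208  32  39 961] [280.39958377 227.03954214]
ztop 310.47808331836586
top mean [506.65175347  80.99509199 310.67191952] [495.95985057   0.61349977 304.57752781] [517.75690329  94.0133079  505.52377674]
col [639.60276776  67.47864562 362.        ]
(np.float64(281.8421501043048), np.float64(229.3853109887252))
```

```bash
python3 -m crank '1 0.013 0.007 -0.12 0 0 0;1 0.013 0.007 -0.25 0 0 0;1 0.013 0.007 -0.35 0 0 0;1 0.013 0.007 -0.375 0 0 0;0 0.013 0.007 -0.375 0 0 0;0 0.013 0.007 -0.375 0 0 0;0 0.013 0.007 -0.375 0 0 0;0 0.013 0.007 -0.375 0 0 0;0 0.013 0.007 -0.375 0 0 0;0 0.013 0.007 -0.375 0 0 0;0 0.013 0.007 -0.375 0 0 0;0 0.013 0.007 -0.375 0 0 0' 50
```

```text
t: 1.97
ee_pos: [506.8, 80.4, 281.4]
tcp_rot: [0.707, -0.707, -0.0, 0.0]
ft_force: [-4.8, -1.2, 3.9]
grip_width: 0.169
grip_force: 43.3
```

```bash
python3 -m crank '0 0 0 0 0 0 0;0 0 0 0 0 0 0;0 0 0 -0.04 0 0 0;0 0 0 -0.1 0 0 0;0 0 0 -0.16 0 0 0;0 0 0 -0.22 0 0 0;0 0 0 -0.28 0 0 0;0 0 0 -0.34 0 0 0;0 0 0 -0.4 0 0 0;0 0 0 -0.45 0 0 0;0 0 0 -0.5 0 0 0;0 0 0 -0.5 0 0 0'
python3 - <<'E'
from h import *
cm,p,d=snap("wrist","w2")
a,pa,_=snap("scene","s2");b,pb,_=snap("side","sd2");print(monitor.get_state()["ft_force"],cm["extrinsics"][:3,3])
im=np.zeros((420,800,3),np.uint8);im[:,:560]=p
im[:200,560:]=cv2.resize(pa[190:290,180:300],(240,200));im[200:400,560:]=cv2.resize(pb[190:310,220:364],(240,200))
cv2.imwrite("pics/c4.png",im[:,:,::-1])
E
```

```text
t: 2.97
ee_pos: [506.8, 80.2, 205.8]
tcp_rot: [0.707, -0.707, -0.0, 0.001]
ft_force: [-7.5, 0.3, 8.4]
grip_width: 0.168
grip_force: 45.5
[-6.98772124 -0.67486169  9.69576331] [5.06965352e+02 3.38803302e-01 3.74047114e+02]
```

View pics/c4.png

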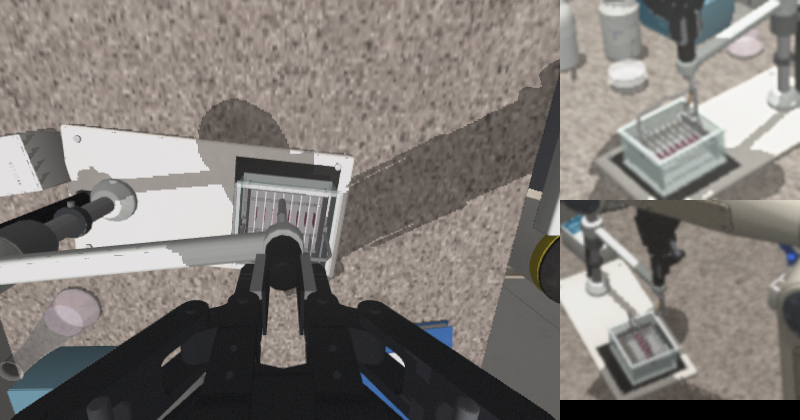

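Lowered and clear: the hook sits on the -y side of the rack. Now I lower it to mouth height and swing toward the wire, stopping short of it.

```bash
python3 -m crank '0 0 0 -0.05 0 0 0;0 0 0 -0.1 0 0 0;0 -0.003 0 -0.11 0 0 0;0 -0.007 0.03 -0.11 0 0 0;0 -0.01 0.06 -0.11 0 0 0;0 -0.013 0.09 -0.11 0 0 0;0 -0.015 0.12 -0.11 0 0 0;0 -0.015 0.15 -0.11 0 0 0;0 -0.015 0.18 -0.11 0 0 0;0 -0.015 0.21 -0.11 0 0 0;0 -0.013 0.24 -0.11 0 0 0;0 -0.013 0.24 -0.11 0 0 0'
python3 - <<'E'
from h import *
cm,p,d=snap("wrist","w3")
b,pa,_=snap("scene","s3");s=monitor.get_state();print(s["ft_force"],s["ee_pos"])
im=np.zeros((420,800,3),np.uint8);im[:,:400]=cv2.resize(p[140:300,200:352],(400,420),interpolation=cv2.INTER_CUBIC)
im[:,400:]=cv2.resize(pa[190:295,190:290],(400,420),interpolation=cv2.INTER_CUBIC)
cv2.imwrite("pics/c5.png",im[:,:,::-1])
E
```

```text
t: 4.12
ee_pos: [507.5, 117.3, 191.9]
tcp_rot: [0.707, -0.707, 0.002, -0.003]
ft_force: [-2.3, 0.1, 9.1]
grip_width: 0.038
grip_force: 4.7
[-1.18290228  0.73026111  9.13080625] [507.52299957 117.16235112 191.96952682]
```

View pics/c5.png

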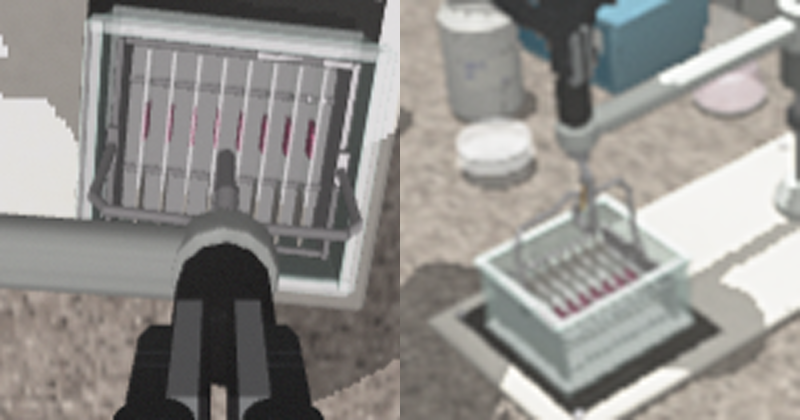

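The grip opening dropped from 0.17 to 0.04, so the knob may have slipped in the grip. I check the knob against the fingers using depth before moving on.

```bash
python3 - <<'E'
from h import *
for f,uu,vv in(("w2",(268,283,300,320),range(225,345,8)),("w3",(240,270,279,287,296),range(196,300,6))):
    c,p,d=load(f);print(f,np.array(c["extrinsics"])[:3,3].round(1))
    for v in vv:print(v,[atd(c,u,v,d[v,u]).round().astype(int).tolist()+[int(p[v,u].mean())] for u in uu])
E
```

```text
w2 [5.07e+02 3.00e-01 3.74e+02]
225 [[526, 137, 18, 149], [507, 70, 194, 98], [485, 137, 18, 148], [461, 131, 34, 75]]
233 [[516, 73, 200, 107], [507, 72, 202, 156], [495, 76, 192, 86], [462, 138, 44, 75]]
241 [[516, 78, 201, 147], [507, 73, 213, 34], [496, 78, 201, 154], [462, 145, 51, 74]]
249 [[515, 76, 217, 35], [507, 72, 224, 32], [496, 80, 207, 47], [463, 153, 57, 122]]
257 [[514, 69, 239, 35], [507, 73, 233, 35], [498, 70, 238, 54], [462, 163, 56, 113]]
265 [[514, 72, 243, 34], [507, 76, 235, 38], [499, 70, 247, 34], [488, 73, 240, 39]]
273 [[514, 76, 243, 30], [507, 81, 234, 34], [499, 70, 254, 33], [489, 74, 247, 41]]
281 [[514, 80, 245, 28], [507, 86, 235, 35], [499, 70, 261, 32], [490, 74, 254, 35]]
289 [[514, 84, 246, 29], [507, 90, 236, 32], [500, 70, 267, 33], [491, 74, 261, 34]]
297 [[514, 87, 247, 27], [506, 256, 2, 140], [500, 73, 268, 37], [493, 68, 276, 34]]
305 [[514, 91, 248, 79], [506, 270, 1, 151], [500, 77, 269, 36], [493, 69, 279, 32]]
313 [[529, 284, 1, 137], [506, 285, 0, 139], [500, 81, 268, 40], [494, 68, 285, 32]]
321 [[529, 298, 1, 146], [506, 298, 2, 1
[... 1521 characters left out ...]
], [505, 107, 230, 33], [501, 107, 229, 80]]
268 [[567, 239, 2, 148], [513, 107, 235, 80], [509, 107, 235, 28], [505, 107, 236, 33], [501, 107, 235, 79]]
274 [[567, 248, 1, 147], [513, 106, 242, 79], [509, 107, 242, 30], [505, 106, 242, 32], [501, 107, 242, 79]]
280 [[567, 257, 2, 138], [513, 107, 246, 79], [509, 108, 245, 28], [505, 107, 246, 29], [501, 107, 246, 78]]
286 [[568, 267, 1, 157], [513, 107, 251, 78], [509, 111, 245, 29], [505, 106, 252, 30], [502, 107, 251, 79]]
292 [[569, 278, 0, 132], [512, 107, 255, 124], [509, 114, 245, 26], [505, 107, 255, 40], [502, 107, 255, 117]]
298 [[569, 287, 0, 142], [512, 106, 261, 30], [509, 116, 247, 29], [505, 110, 255, 36], [502, 106, 261, 29]]
```

```bash
python3 - <<'E'
from h import *
for f,cols in(("w1",(180,190,192,375,380)),("w2",(255,260,264,310,315)),("w3",(255,262,268,300,306))):
    c,p,d=load(f);T=np.array(c["extrinsics"]);print(f,"tcpz",T[2,3]-168.1)
    for u in cols:
        o=[]
        for v in range(225,300,1):
            q=atd(c,u,v,d[v,u])
            if q[2]>T[2,3]-168-5 and d[v,u]>0:o.append((v,*q.round().astype(int).tolist()))
        print(u,o[:14:2])
E
```

```text
w1 tcpz 337.4237767430741
180 [(267, 553, 70, 381), (269, 553, 70, 382), (271, 552, 70, 384), (273, 552, 70, 386), (275, 551, 70, 388), (277, 551, 71, 389), (279, 550, 70, 391)]
190 [(267, 549, 71, 380), (269, 548, 70, 382), (271, 548, 70, 384), (273, 548, 72, 384), (275, 547, 71, 386), (277, 548, 74, 384), (279, 548, 74, 385)]
192 [(267, 548, 70, 380), (269, 548, 71, 381), (271, 548, 72, 381), (273, 547, 72, 382), (275, 548, 73, 382), (277, 548, 75, 382), (279, 548, 75, 383)]
375 [(267, 461, 70, 380), (269, 462, 70, 382), (271, 463, 70, 384), (273, 462, 71, 384), (275, 462, 72, 385), (277, 463, 73, 385), (279, 463, 73, 386)]
380 [(267, 459, 70, 381), (269, 460, 70, 382), (271, 460, 70, 384), (273, 461, 70, 386), (275, 461, 70, 387), (277, 462, 70, 389), (279, 463, 69, 392)]
w2 tcpz 205.94711432667694
255 [(242, 524, 78, 201), (259, 521, 70, 241), (261, 521, 70, 242), (263, 520, 69, 246), (265, 520, 70, 247), (267, 520, 70, 248), (269, 520, 69, 252)]
260 [(246, 521, 81, 201), (254, 519, 70, 235), (256, 518, 70, 238), (258, 518, 70, 240), (260, 518, 70, 242), (262, 518, 70, 243), (264
[... 594 characters left out ...]
274, 521, 111, 234), (276, 521, 111, 236), (278, 520, 111, 237)]
262 [(264, 518, 111, 225), (266, 518, 111, 227), (268, 518, 111, 229), (270, 518, 111, 231), (272, 517, 111, 232), (274, 517, 111, 235), (276, 517, 111, 237)]
268 [(244, 517, 116, 189), (246, 517, 115, 194), (248, 516, 114, 200), (250, 516, 114, 202), (253, 516, 113, 208), (255, 515, 107, 223), (257, 515, 107, 225)]
300 [(241, 497, 114, 190), (243, 497, 113, 193), (245, 497, 114, 196), (247, 497, 113, 200), (249, 498, 113, 203), (251, 498, 113, 205), (253, 498, 113, 208)]
306 [(264, 495, 111, 224), (266, 496, 111, 226), (268, 496, 111, 229), (270, 496, 111, 231), (272, 496, 111, 232), (274, 496, 111, 234), (276, 496, 111, 236)]
```

The depth readings show the real fingertips about 30 mm above the reported TCP, so they have only been pressing on the knob's top (gap 14 mm, then 3 mm, against a 23 mm knob). To fix it, I back the hook away from the wire, ease the arm up under the fingers and regrip lower.

```bash
python3 -m crank '0 0 -0.01 0 0 0 0;0 0 -0.02 0 0 0 0;0 0 -0.035 0 0 0 0;0 0 -0.05 0 0 0 0;0 0 -0.065 0 0 0 0;0 0 -0.08 0 0 0 0;0 0 -0.095 0 0 0 0;0 0 -0.11 0 0 0 0;0 0 -0.125 0 0 0 0;0 0 -0.14 0 0 0 0;0 0 -0.15 0 0 0 0;0 0 -0.15 0 0 0 0'
python3 - <<'E'
from h import *
c,p,d=load("w1")
print("palm",[atd(c,u,v,d[v,u]).round().tolist() for u,v in((280,385),(280,400),(240,385),(320,385))])
cm,p,d=snap("wrist","w4")
for v in range(220,300,8):print(v,[atd(cm,u,v,d[v,u]).round().astype(int).tolist() for u in(270,283,296)])
E
```

```text
t: 5.22
ee_pos: [507.6, 94.1, 192.0]
tcp_rot: [0.707, -0.707, 0.002, -0.003]
ft_force: [-1.1, 0.8, 9.9]
grip_width: -0.005
grip_force: 4.8
palm [[505.0, 1.0, 506.0], [506.0, 71.0, 448.0], [516.0, 70.0, 444.0], [495.0, 71.0, 444.0]]
220 [[524, 140, 18], [508, 83, 173], [492, 139, 19]]
228 [[516, 87, 176], [507, 84, 185], [499, 85, 183]]
236 [[516, 90, 184], [507, 86, 193], [499, 90, 184]]
244 [[515, 90, 196], [507, 86, 205], [500, 87, 202]]
252 [[515, 90, 207], [507, 86, 215], [500, 87, 213]]
260 [[514, 84, 228], [507, 84, 228], [500, 89, 218]]
268 [[513, 83, 237], [507, 84, 236], [501, 84, 236]]
276 [[513, 83, 244], [507, 83, 244], [501, 84, 242]]
284 [[513, 84, 250], [507, 84, 250], [502, 84, 249]]
292 [[512, 84, 256], [507, 84, 255], [502, 83, 257]]
```

```bash
python3 -m crank '0 0 0 0.03 0 0 0;0 0 0 0.07 0 0 0;0 0 0 0.11 0 0 0;0 0 0 0.15 0 0 0;0 0 0 0.19 0 0 0;0 0 0 0.23 0 0 0;0 0 0 0.27 0 0 0;0 0 0 0.31 0 0 0;0 0 0 0.35 0 0 0;0 0 0 0.39 0 0 0;0 0 0 0.43 0 0 0;0 0 0 0.46 0 0 0'
python3 -m crank '0 0 0 0.02 0 0 0;0 0 0 0.04 0 0 0;0 0 0 0.06 0 0 0;0 0 0 0.08 0 0 0;0 0 0 0.1 0 0 0;0 0 0 0.12 0 0 0;0 0 0 0.14 0 0 0;0 0 0 0.16 0 0 0;0 0 0 0.18 0 0 0;0 0 0 0.2 0 0 0;0 0 0 0.22 0 0 0;0 0 0 0.24 0 0 0'
python3 - <<'E'
from h import *
cm,p,d=snap("wrist","w5")
for v in range(210,290,6):print(v,[atd(cm,u,v,d[v,u]).round().astype(int).tolist() for u in(240,270,283,296)])
E
```

```text
t: 6.27
ee_pos: [507.5, 94.3, 261.1]
tcp_rot: [0.707, -0.707, 0.002, -0.003]
ft_force: [-0.5, 0.6, 5.5]
grip_width: -0.002
grip_force: 3.2
t: 7.27
ee_pos: [505.4, 94.1, 294.3]
tcp_rot: [0.707, -0.707, -0.0, 0.0]
ft_force: [0.5, -0.2, 0.2]
grip_width: 0.003
grip_force: 0.0
210 [[564, 142, 73], [521, 128, 116], [505, 87, 242], [484, 160, 20]]
216 [[564, 150, 75], [524, 159, 51], [505, 83, 266], [485, 163, 40]]
222 [[565, 159, 74], [514, 86, 272], [505, 84, 276], [496, 87, 268]]
228 [[535, 89, 273], [514, 89, 274], [505, 86, 283], [496, 89, 275]]
234 [[535, 93, 275], [514, 88, 287], [505, 86, 293], [497, 90, 282]]
240 [[535, 97, 275], [513, 88, 297], [505, 86, 301], [497, 90, 292]]
246 [[535, 102, 276], [513, 88, 306], [505, 87, 307], [498, 89, 303]]
252 [[578, 242, 1], [513, 90, 309], [505, 89, 310], [498, 91, 306]]
258 [[579, 253, 2], [512, 84, 328], [505, 84, 328], [498, 94, 308]]
264 [[579, 265, 1], [512, 84, 334], [505, 84, 334], [499, 84, 334]]
270 [[580, 277, 1], [511, 83, 341], [505, 84, 339], [499, 83, 341]]
276 [[580, 288, 2], [511, 84, 346], [505, 83, 346], [500, 84, 345]]
282 [[581, 300, 1], [511, 84, 349], [505, 84, 350], [500, 83, 351]]
288 [[581, 312, 2], [511, 84, 355], [505, 84, 354], [500, 84, 354]]
```

The arm is back at its top stop with the knob near (505.5, 97.5). Now I regrip lower.

```bash
python3 -m crank '1 0 0.022 0.13 0 0 0;1 0 0.022 0.15 0 0 0;1 0 0.022 0.15 0 0 0;1 0 0.022 0.15 0 0 0;1 0 0.022 0.15 0 0 0;1 0 0.022 0.15 0 0 0;1 0 0.022 0.15 0 0 0;1 0 0.022 0.05 0 0 0;1 0 0.022 -0.1 0 0 0;1 0 0.022 -0.22 0 0 0;1 0 0.022 -0.29 0 0 0;1 0 0.022 -0.29 0 0 0'
python3 -m crank '0 0 0 0 0 0 0;0 0 0 0 0 0 0;0 0 0 0 0 0 0;0 0 0 0 0 0 0;0 0 0 0 0 0 0;0 0 0 0 0 0 0;0 0 0 0 0 0 0;0 0 0 0 0 0 0' 70
python3 - <<'E'
from h import *
cm,p,d=snap("wrist","w6")
for v in range(216,300,6):print(v,[atd(cm,u,v,d[v,u]).round().astype(int).tolist() for u in(255,262,270,283,296,304,311)])
E
```

```text
t: 8.32
ee_pos: [503.9, 97.0, 248.1]
tcp_rot: [-0.707, 0.707, 0.001, -0.002]
ft_force: [0.4, 0.0, 0.4]
grip_width: 1.003
grip_force: 0.0
t: 8.98
ee_pos: [505.8, 97.5, 251.6]
tcp_rot: [0.707, -0.707, 0.0, -0.001]
ft_force: [0.2, -0.2, 2.3]
grip_width: 0.243
grip_force: 68.4
216 [[542, 146, 54], [533, 147, 53], [523, 147, 51], [506, 85, 228], [487, 159, 19], [476, 159, 19], [466, 159, 18]]
222 [[543, 156, 49], [529, 131, 117], [520, 131, 117], [506, 85, 240], [487, 167, 20], [476, 168, 18], [466, 167, 20]]
228 [[543, 164, 52], [534, 163, 55], [523, 163, 53], [506, 88, 242], [488, 170, 36], [476, 172, 32], [466, 172, 31]]
234 [[541, 164, 71], [533, 166, 68], [522, 166, 67], [506, 83, 264], [489, 170, 58], [478, 172, 54], [468, 172, 53]]
240 [[547, 198, 14], [532, 171, 75], [513, 85, 268], [506, 83, 273], [498, 85, 267], [479, 171, 75], [470, 171, 74]]
246 [[521, 89, 267], [517, 88, 269], [513, 85, 275], [506, 85, 276], [499, 86, 274], [474, 209, 12], [464, 208, 13]]
252 [[521, 89, 274], [517, 90, 274], [513, 89, 276], [506, 85, 283], [499, 88, 277], [494, 90, 273], [462, 224, 2]]
258 [[520, 87, 286], [516, 88, 283], [512, 87, 286], [506, 86, 288], [499, 88, 283], [495, 87, 286], [492, 87, 285]]
264 [[519, 87, 291], [516, 91, 285], [512, 87, 293], [506, 86, 294], [499, 87, 291], [496, 87, 291], [492, 87, 292]]
270 [[519, 87, 297], [516, 91, 291], [512, 86, 299], [506, 85, 301], [500, 87, 297], [496, 90, 292], [493, 87, 297]]
276 [[518, 87, 302], [516, 90, 297], [511, 87, 303], [506, 85, 306], [500, 88, 302], [496, 93, 293], [493, 87, 303]]
282 [[518, 87, 308], [515, 90, 302], [511, 87, 307], [506, 88, 307], [500, 88, 306], [496, 90, 303], [494, 87, 308]]
288 [[517, 87, 312], [515, 91, 306], [511, 90, 308], [506, 89, 309], [500, 89, 310], [496, 91, 306], [494, 87, 312]]
294 [[517, 88, 315], [515, 93, 308], [511, 91, 310], [506, 91, 310], [500, 92, 309], [497, 93, 308], [494, 88, 315]]
```

Now the pads are properly around the knob (68 N, 0.243). I pull down beside the wire.

```bash
python3 -m crank '0 0 0 -0.04 0 0 0;0 0 0 -0.1 0 0 0;0 0 0 -0.16 0 0 0;0 0 0 -0.22 0 0 0;0 0 0 -0.28 0 0 0;0 0 0 -0.34 0 0 0;0 0 0 -0.4 0 0 0;0 0 0 -0.46 0 0 0;0 0 0 -0.52 0 0 0;0 0 0 -0.57 0 0 0;0 0 0 -0.613 0 0 0;0 0 0 -0.613 0 0 0'
python3 - <<'E'
from h import *
cm,p,d=snap("wrist","w7");s=monitor.get_state();print(s["ft_force"],s["ee_pos"],s["moment"])
for v in range(186,250,4):print(v,[atd(cm,u,v,d[v,u]).round().astype(int).tolist() for u in(230,248,270,284,300,316,330)])
E
```

```text
t: 10.03
ee_pos: [505.8, 97.2, 159.7]
tcp_rot: [0.707, -0.707, 0.001, -0.0]
ft_force: [-2.4, 0.9, 9.7]
grip_width: 0.247
grip_force: 69.4
[-3.15224105 -0.32851371  9.45692823] [505.8531848   97.16006977 160.23512038] [8.04993536e-04 1.01972823e+00 1.76677795e-02]
186 [[552, 78, 76], [543, 92, 19], [518, 84, 53], [505, 78, 76], [491, 78, 76], [477, 78, 75], [465, 79, 75]]
190 [[552, 82, 75], [543, 97, 18], [520, 96, 19], [505, 96, 19], [488, 96, 19], [475, 87, 55], [465, 82, 76]]
194 [[552, 86, 75], [543, 99, 26], [520, 101, 19], [505, 101, 18], [488, 101, 19], [470, 101, 17], [457, 98, 31]]
198 [[553, 89, 74], [544, 106, 18], [520, 104, 25], [505, 103, 25], [488, 102, 30], [470, 105, 19], [458, 101, 35]]
202 [[553, 93, 76], [544, 110, 20], [520, 110, 18], [505, 110, 19], [488, 105, 36], [471, 107, 27], [458, 104, 39]]
206 [[553, 96, 76], [544, 114, 19], [518, 104, 52], [505, 85, 112], [489, 107, 42], [470, 114, 19], [458, 107, 42]]
210 [[553, 101, 75], [544, 119, 19], [518, 108, 53], [505, 85, 123], [489, 109, 48], [470, 119, 19], [459, 110, 44]]
214 [[554, 105, 74], [544, 124, 19], 
[... 315 characters left out ...]
26 [[555, 118, 71], [506, 17, 328], [520, 138, 19], [505, 87, 150], [487, 138, 19], [471, 130, 38], [460, 123, 57]]
230 [[555, 122, 69], [541, 129, 52], [520, 143, 17], [505, 88, 153], [487, 142, 19], [472, 133, 41], [460, 125, 62]]
234 [[556, 126, 69], [541, 133, 52], [520, 148, 18], [505, 84, 170], [487, 147, 19], [472, 136, 45], [460, 129, 62]]
238 [[552, 121, 89], [541, 137, 53], [513, 85, 174], [505, 83, 177], [487, 152, 19], [472, 139, 48], [461, 130, 69]]
242 [[551, 122, 96], [542, 143, 49], [513, 85, 179], [505, 83, 182], [496, 87, 175], [472, 142, 53], [457, 145, 46]]
246 [[535, 88, 176], [525, 89, 175], [513, 85, 184], [505, 85, 184], [496, 87, 180], [472, 146, 53], [458, 147, 50]]
```

```bash
python3 -m crank '0 0 0.02 0 0 0 0;0 0 0.04 0 0 0 0;0 0 0.06 0 0 0 0;0 0 0.08 0 0 0 0;0 0 0.1 0 0 0 0;0 0.002 0.12 0 0 0 0;0 0.003 0.14 0 0 0 0;0 0.003 0.15 0 0 0 0;0 0.004 0.16 0 0 0 0;0 0.004 0.17 0 0 0 0;0 0.005 0.18 0 0 0 0;0 0.005 0.18 0 0 0 0'
python3 -m crank '0 0.001 0.01 0 0 0 0;0 0.001 0.02 0 0 0 0;0 0.002 0.03 0 0 0 0;0 0.002 0.04 0 0 0 0;0 0.002 0.04 0 0 0 0'
python3 - <<'E'
from h import *
cm,p,d=snap("wrist","w8");s=monitor.get_state();print(s["ft_force"],s["ee_pos"],s["moment"])
# thin wire: points with z 95..135 in rows 200..260
for u in(235,245,255,310,320,330,335,340):
    o=[]
    for v in range(200,275):
        q=atd(cm,u,v,d[v,u])
        if 85<q[2]<135:o.append((v,*q.round(1).tolist()))
    print(u,o[:4])
E
```

```text
t: 11.08
ee_pos: [506.4, 123.8, 160.7]
tcp_rot: [-0.707, 0.707, -0.001, 0.0]
ft_force: [-3.5, -2.0, 9.6]
grip_width: 0.247
grip_force: 70.5
t: 11.5
ee_pos: [507.0, 129.9, 160.7]
tcp_rot: [-0.707, 0.707, -0.001, 0.001]
ft_force: [-1.7, -0.7, 10.2]
grip_width: 0.245
grip_force: 71.1
[-2.5529339  -1.73499875  8.88908954] [506.95936015 129.92528297 160.6890284 ] [-0.3819634   0.86068885 -0.18698055]
235 [(220, 543.8, 128.6, 114.4), (221, 543.5, 128.9, 115.9), (222, 543.4, 129.3, 117.1), (223, 543.4, 130.0, 117.3)]
245 [(222, 536.0, 129.7, 115.8), (223, 535.8, 130.1, 116.9), (224, 535.8, 130.8, 117.4), (225, 535.8, 131.4, 117.8)]
255 [(223, 528.3, 130.5, 115.9), (224, 528.3, 131.3, 116.1), (225, 528.3, 131.9, 116.5), (226, 528.3, 132.5, 117.2)]
310 [(229, 486.2, 135.0, 117.0), (230, 486.2, 135.7, 117.3), (231, 486.2, 136.5, 117.5), (232, 486.2, 137.2, 117.7)]
320 [(230, 478.4, 136.1, 116.4), (231, 478.6, 136.4, 117.6), (232, 478.4, 137.5, 116.9), (233, 478.3, 138.6, 116.4)]
330 [(230, 470.3, 137.2, 113.7), (231, 470.7, 136.9, 116.5), (233, 470.6, 138.6, 116.3), (234, 470.5, 139.6, 115.8)]
335 [(215, 461.9, 134.6, 85.5), (230, 466.3, 137.3, 113.3), (231, 466.6, 137.5, 114.9), (232, 466.8, 137.8, 116.2)]
340 [(217, 458.6, 134.4, 91.2), (218, 459.0, 134.4, 93.7), (219, 459.6, 134.2, 96.8), (220, 459.6, 134.9, 97.2)]
```

Contact made: the wire lies against the hook at y≈133. I keep pressing in small steps.

```bash
python3 -m crank '0 0.002 0.01 -0.005 0 0 0;0 0.003 0.02 -0.007 0 0 0;0 0.004 0.03 -0.007 0 0 0;0 0.005 0.04 -0.007 0 0 0;0 0.005 0.04 -0.007 0 0 0;0 0.005 0.04 -0.007 0 0 0' | grep -E "pos|force"
python3 -m crank '0 0.002 0.01 0 0 0 0;0 0.003 0.02 0 0 0 0;0 0.004 0.03 0 0 0 0;0 0.005 0.04 0 0 0 0;0 0.005 0.04 0 0 0 0;0 0.005 0.04 0 0 0 0'| grep -E "pos|force"
python3 - <<'E'
from h import *
cm,p,d=snap("wrist","w9");s=monitor.get_state();print(s["ft_force"],s["ee_pos"],s["moment"])
for u in(235,245,255,310,320):
    o=[]
    for v in range(200,275):
        q=atd(cm,u,v,d[v,u])
        if 95<q[2]<135:o.append((v,*q.round(1).tolist()))
    print(u,o[:4])
E
```

```text
ee_pos: [507.6, 134.9, 159.7]
ft_force: [-2.3, -3.9, 9.5]
grip_force: 71.6
ee_pos: [508.4, 141.1, 160.0]
ft_force: [-2.6, -3.9, 11.6]
grip_force: 72.1
[-2.7312075  -4.76987196 11.24739146] [508.43675829 141.0799088  159.97868225] [-1.25084892  1.08200444 -0.23304769]
235 [(213, 544.4, 132.9, 116.9), (214, 544.4, 133.7, 116.9), (215, 544.1, 133.8, 119.0), (216, 544.3, 134.9, 118.0)]
245 [(214, 536.9, 133.7, 117.0), (215, 536.8, 134.3, 117.7), (216, 536.8, 134.8, 118.4), (217, 536.8, 135.7, 118.2)]
255 [(215, 529.4, 134.5, 116.9), (216, 529.2, 134.4, 119.6), (217, 529.3, 135.3, 119.1), (218, 529.3, 136.2, 119.0)]
310 [(221, 487.9, 139.3, 117.1), (222, 488.0, 139.6, 118.5), (223, 488.1, 139.9, 119.8), (224, 488.2, 140.4, 120.5)]
320 [(222, 480.3, 140.1, 116.9), (223, 480.3, 140.8, 117.4), (224, 480.6, 140.8, 119.5), (225, 480.5, 141.6, 119.4)]
```

```bash
for i in 1; do python3 -m crank '0 0.001 0.007 0 0 0 0;0 0.002 0.013 0 0 0 0;0 0.002 0.013 0 0 0 0;0 0.002 0.013 0 0 0 0'| grep -E "pos|ft"; done
python3 -m crank '0 0.001 0.007 0 0 0 0;0 0.002 0.013 0 0 0 0;0 0.002 0.013 0 0 0 0;0 0.002 0.013 0 0 0 0'| grep -E "pos|ft"
python3 - <<'E'
from h import *
cm,p,d=snap("wrist","w10");s=monitor.get_state();print(s["ft_force"],s["ee_pos"],s["moment"])
for u in(235,245,255,310,320):
    o=[]
    for v in range(200,275):
        q=atd(cm,u,v,d[v,u])
        if 95<q[2]<135:o.append((v,*q.round(1).tolist()))
    print(u,o[1:4])
o=[atd(cm,284,v,d[v,284]).round(1).tolist() for v in range(196,236,3)];print(o)
E
```

```text
ee_pos: [508.7, 142.7, 160.0]
ft_force: [-2.6, -4.1, 10.2]
ee_pos: [509.0, 144.5, 159.9]
ft_force: [-3.8, -4.9, 11.3]
[-2.59788458 -5.22856514 11.05755128] [509.00430924 144.46704437 159.95961644] [-1.68487599  0.97174283 -0.61598663]
235 [(215, 544.8, 137.4, 118.4), (216, 544.7, 137.9, 119.2), (217, 544.5, 138.2, 120.5)]
245 [(217, 537.1, 138.3, 120.1), (218, 537.2, 139.2, 120.0), (219, 537.2, 139.9, 120.0)]
255 [(218, 529.9, 139.6, 118.8), (219, 529.7, 139.9, 120.2), (220, 529.7, 140.6, 120.5)]
310 [(223, 488.8, 142.9, 120.8), (224, 488.7, 144.0, 120.1), (225, 488.8, 144.4, 120.9)]
320 [(224, 481.2, 144.1, 119.8), (225, 481.2, 144.6, 120.5), (226, 481.3, 145.1, 121.3)]
[[507.9, 150.3, 18.0], [507.9, 153.6, 18.5], [508.1, 130.0, 109.3], [508.1, 129.6, 118.3], [508.2, 129.9, 124.8], [508.2, 129.7, 132.0], [508.2, 130.1, 137.5], [508.2, 129.6, 145.0], [508.2, 130.0, 149.7], [508.2, 131.1, 152.0], [508.2, 133.4, 151.4], [508.2, 134.7, 153.3], [508.3, 127.8, 175.0], [508.3, 128.0, 178.9]]
```

```bash
python3 -m crank '0 0.001 0.007 0 0 0 0;0 0.002 0.013 0 0 0 0;0 0.002 0.013 0 0 0 0;0 0.002 0.013 0 0 0 0'| grep -E "pos|ft"
python3 -m crank '0 0.001 0.007 0 0 0 0;0 0.002 0.013 0 0 0 0;0 0.002 0.013 0 0 0 0;0 0.002 0.013 0 0 0 0'| grep -E "pos|ft"
python3 - <<'E'
from h import *
cm,p,d=snap("wrist","w11");b,pa,_=snap("scene","s11");s=monitor.get_state();print(s["t"],s["ft_force"],s["ee_pos"],s["moment"])
for u in(235,255,310,320):
    o=[]
    for v in range(200,275):
        q=atd(cm,u,v,d[v,u])
        if 95<q[2]<135:o.append((v,*q.round(1).tolist()))
    print(u,o[1:4])
print([atd(cm,284,v,d[v,284]).round(1).tolist() for v in range(205,220,3)])
im=np.zeros((420,800,3),np.uint8);im[:,:400]=cv2.resize(p[170:260,230:336],(400,420),interpolation=cv2.INTER_CUBIC)
im[:,400:]=cv2.resize(pa[210:280,200:267],(400,420),interpolation=cv2.INTER_CUBIC)
cv2.imwrite("pics/c6.png",im[:,:,::-1])
E
```

```text
ee_pos: [509.3, 146.1, 160.0]
ft_force: [-2.7, -5.9, 10.5]
ee_pos: [509.6, 147.6, 160.0]
ft_force: [-2.3, -7.1, 11.7]
14.0833 [-2.44398306 -7.17935216 11.46607455] [509.56181056 147.52747847 160.02784824] [-2.49278878  0.93166978 -0.94263582]
235 [(214, 544.9, 138.9, 120.4), (215, 545.0, 139.7, 120.3), (216, 545.1, 140.6, 120.1)]
255 [(216, 530.3, 140.7, 119.7), (217, 530.1, 141.0, 121.2), (218, 530.1, 141.7, 121.4)]
310 [(222, 489.4, 145.1, 120.9), (223, 489.3, 145.9, 120.9), (224, 489.3, 146.8, 120.7)]
320 [(222, 481.8, 145.6, 119.8), (223, 481.7, 146.5, 119.4), (224, 481.8, 147.0, 120.2)]
[[508.7, 132.7, 118.3], [508.7, 133.0, 124.6], [508.7, 132.9, 131.6], [508.7, 133.1, 137.8], [508.8, 132.8, 144.7]]
```

```bash
python3 -m crank '0 0.001 0.007 0 0 0 0;0 0.002 0.013 0 0 0 0;0 0.002 0.013 0 0 0 0;0 0.002 0.013 0 0 0 0'| grep -E "pos|ft"
python3 - <<'E'
from h import *
cm,p,d=snap("wrist","w12");s=monitor.get_state();print(s["t"],s["ft_force"],s["moment"])
for u in(255,310):
    o=[]
    for v in range(200,275):
        q=atd(cm,u,v,d[v,u])
        if 95<q[2]<135:o.append((v,*q.round(1).tolist()))
    print(u,o[1:4])
print([atd(cm,284,v,d[v,284]).round(1).tolist() for v in range(205,220,3)])
E
```

```text
ee_pos: [510.1, 150.3, 160.2]
ft_force: [-2.9, -5.5, 11.4]
14.4667 [-1.46789955 -5.57490917 11.38557466] [-1.7332292   1.05866146 -0.09404612]
255 [(213, 530.6, 140.9, 120.7), (214, 530.6, 141.4, 121.3), (215, 530.8, 142.7, 120.0)]
310 [(219, 489.8, 145.9, 119.9), (220, 489.9, 146.4, 120.5), (221, 489.9, 146.9, 121.3)]
[[509.2, 135.5, 118.2], [509.2, 135.5, 125.5], [509.3, 135.2, 133.1], [509.3, 135.6, 138.3], [509.3, 135.8, 144.1]]
```

View pics/c6.png

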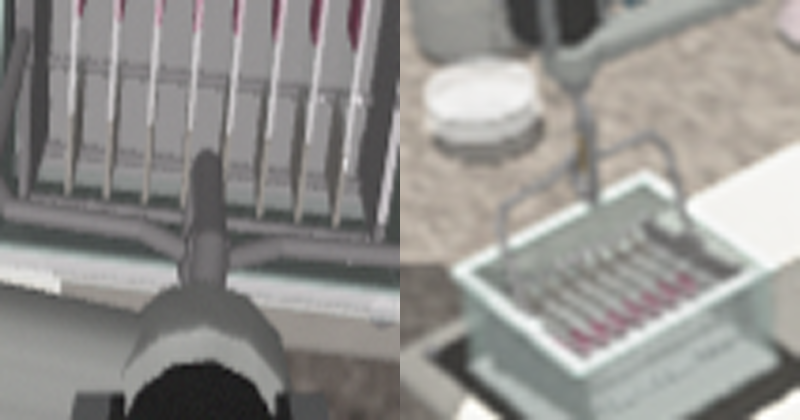

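The wrist and scene views both show the wire against the hook at mouth height (scene crop (583,155), just under the knob). The wire has stopped moving while the hook still advances, so the gate is giving way. I press on until it goes solid.

```bash
python3 -m crank '0 0.001 0.006 0 0 0 0;0 0.002 0.01 0 0 0 0;0 0.002 0.01 0 0 0 0;0 0.002 0.01 0 0 0 0'| grep -E "pos|ft"
python3 -m crank '0 0.001 0.006 0 0 0 0;0 0.002 0.01 0 0 0 0;0 0.002 0.01 0 0 0 0;0 0.002 0.01 0 0 0 0'| grep -E "pos|ft"
python3 - <<'E'
from h import *
cm,p,d=snap("wrist","w13");s=monitor.get_state();print(s["t"],s["ft_force"],s["moment"])
for u in(255,310):
    o=[]
    for v in range(200,275):
        q=atd(cm,u,v,d[v,u])
        if 95<q[2]<135:o.append((v,*q.round(1).tolist()))
    print(u,o[1:4])
print([atd(cm,284,v,d[v,284]).round(1).tolist() for v in range(205,220,3)])
E
```

```text
ee_pos: [510.3, 151.3, 160.3]
ft_force: [-2.7, -6.5, 12.0]
ee_pos: [510.3, 151.8, 160.3]
ft_force: [-3.6, -8.4, 12.4]
15.1833 [-3.02339049 -9.43422567 13.11601091] [-3.12775835  1.1869222  -0.33718948]
255 [(212, 530.9, 141.6, 120.6), (213, 530.8, 142.1, 121.6), (214, 530.8, 142.6, 122.2)]
310 [(217, 490.1, 146.0, 119.4), (218, 490.1, 146.7, 119.6), (219, 490.0, 147.6, 119.4)]
[[509.5, 137.0, 118.2], [509.5, 136.7, 126.3], [509.5, 137.2, 131.8], [509.6, 136.7, 139.8], [509.6, 137.3, 144.2]]
```

Solid at about 9 N. I ease the hook up while keeping the pressure on.

```bash
python3 -m crank '0 0 0 0.008 0 0 0;0 0 0 0.016 0 0 0;0 0 0 0.024 0 0 0;0 0 0 0.032 0 0 0;0 0 0 0.04 0 0 0;0 0 0 0.048 0 0 0;0 0 0 0.056 0 0 0;0 0 0 0.064 0 0 0'| grep -E "pos|ft"
python3 -m crank '0 0 0 0.008 0 0 0;0 0 0 0.016 0 0 0;0 0 0 0.024 0 0 0;0 0 0 0.032 0 0 0;0 0 0 0.04 0 0 0'| grep -E "pos|ft"
python3 - <<'E'
from h import *
cm,p,d=snap("wrist","w14");s=monitor.get_state();print(s["t"],s["ft_force"],s["moment"])
for u in(255,310):
    o=[]
    for v in range(200,275):
        q=atd(cm,u,v,d[v,u])
        if 95<q[2]<140:o.append((v,*q.round(1).tolist()))
    print(u,o[1:4])
print([atd(cm,284,v,d[v,284]).round(1).tolist() for v in range(205,220,3)])
E
```

```text
ee_pos: [510.3, 151.8, 168.4]
ft_force: [1.4, -9.1, 3.3]
ee_pos: [510.9, 154.2, 175.5]
ft_force: [-1.1, -2.3, 8.0]
16.3167 [-0.60039069 -3.79430946  9.78532014] [-0.83473495  0.59970951 -0.57314842]
255 [(202, 532.7, 140.8, 121.2), (203, 532.7, 141.6, 121.0), (204, 532.8, 142.5, 120.9)]
310 [(208, 489.7, 145.6, 121.7), (209, 489.6, 146.5, 121.4), (210, 489.5, 147.6, 120.5)]
[[510.1, 139.1, 134.5], [510.1, 139.2, 141.5], [510.1, 139.0, 149.0], [510.1, 139.0, 155.3], [510.1, 139.4, 160.1]]
```

The y force dropped off and the wire is inside the hook (about 3 mm above the bowl centre). I ease up slightly, then swing back to straighten the rack before loading it.

```bash
python3 -m crank '0 0 0 0.007 0 0 0;0 0 0 0.014 0 0 0;0 -0.002 -0.012 0.014 0 0 0;0 -0.004 -0.024 0.014 0 0 0;0 -0.006 -0.036 0.014 0 0 0;0 -0.008 -0.048 0.014 0 0 0;0 -0.01 -0.06 0.014 0 0 0;0 -0.012 -0.072 0.014 0 0 0;0 -0.014 -0.084 0.014 0 0 0;0 -0.015 -0.096 0.014 0 0 0;0 -0.016 -0.108 0.014 0 0 0;0 -0.016 -0.108 0.014 0 0 0'| grep -E "pos|ft"
python3 - <<'E'
from h import *
cm,p,d=snap("wrist","w15");s=monitor.get_state();print(s["t"],s["ft_force"],s["moment"])
for u in(240,255,310,325):
    o=[]
    for v in range(190,275):
        q=atd(cm,u,v,d[v,u])
        if 95<q[2]<140:o.append((v,*q.round(1).tolist()))
    print(u,o[1:4])
print([atd(cm,284,v,d[v,284]).round(1).tolist() for v in range(205,220,3)])
E
```

```text
ee_pos: [508.2, 139.4, 177.6]
ft_force: [-4.0, 0.7, 9.5]
17.3667 [-4.43392221  0.69615697  9.79637523] [ 0.35735345  1.04281893 -0.05251277]
240 [(212, 542.3, 134.7, 122.5), (213, 542.4, 135.8, 121.8), (214, 542.4, 136.5, 122.0)]
255 [(213, 530.4, 135.5, 122.5), (214, 530.4, 136.3, 122.6), (215, 530.4, 137.1, 122.6)]
310 [(218, 486.6, 139.7, 122.4), (219, 486.7, 140.2, 123.5), (220, 486.6, 141.3, 122.7)]
325 [(220, 474.5, 141.7, 121.5), (221, 474.3, 142.9, 120.7), (222, 474.5, 143.0, 122.6)]
[[507.4, 124.8, 135.5], [507.4, 124.1, 144.9], [507.4, 125.1, 148.7], [507.5, 124.7, 156.0], [507.5, 124.6, 162.5]]
```

```bash
python3 -m crank '0 -0.001 -0.01 0 0 0 0;0 -0.003 -0.02 0 0 0 0;0 -0.004 -0.03 0 0 0 0;0 -0.005 -0.04 0 0 0 0;0 -0.006 -0.05 0 0 0 0;0 -0.007 -0.06 0 0 0 0;0 -0.007 -0.07 0 0 0 0;0 -0.008 -0.08 0 0 0 0;0 -0.008 -0.09 0 0 0 0;0 -0.008 -0.1 0 0 0 0;0 -0.008 -0.1 0 0 0 0;0 -0.008 -0.1 0 0 0 0'| grep -E "pos|ft"
python3 - <<'E'
from h import *
cm,p,d=snap("wrist","w16");s=monitor.get_state();print(s["t"],s["ft_force"],s["moment"])
for u in(240,255,310,325):
    o=[]
    for v in range(190,275):
        q=atd(cm,u,v,d[v,u])
        if 95<q[2]<140:o.append((v,*q.round(1).tolist()))
    print(u,o[1:4])
print([atd(cm,284,v,d[v,284]).round(1).tolist() for v in range(205,220,3)])
# dish rim: z 71..79 points, in stand frame (yaw -0.102), also rack body
v,u=np.mgrid[100:300,180:400];P=np.array([atd(cm,a,b,d[b,a]) for a,b in zip(u.ravel(),v.ravel())])
th=-.102;ux=np.array([np.cos(th),np.sin(th)]);uy=np.array([-np.sin(th),np.cos(th)])
for lo,hi in((70,80),(52,64)):
    m=(P[:,2]>lo)&(P[:,2]<hi);q=P[m][:,:2]-[507,122]
    X=q@ux;Y=q@uy;k=(abs(X)<70)&(abs(Y)<65);print(lo,k.sum(),"Y hist",np.histogram(Y[k],bins=range(-60,64,4))[0],"X",np.histogram(X[k],bins=range(-68,72,4))[0])
E
```

```text
ee_pos: [506.5, 124.6, 177.3]
ft_force: [-4.2, 2.9, 9.4]
18.4167 [-4.83917611  2.0066126   9.63743616] [0.87735447 1.57023135 0.45750587]
240 [(213, 540.4, 120.6, 123.0), (214, 540.5, 121.5, 122.8), (215, 540.5, 122.2, 123.1)]
255 [(215, 528.6, 122.2, 122.9), (216, 528.4, 122.4, 124.8), (217, 528.5, 123.3, 124.6)]
310 [(220, 485.0, 126.0, 124.0), (221, 484.9, 127.0, 123.6), (222, 484.9, 127.8, 123.7)]
325 [(222, 473.0, 127.6, 124.2), (223, 472.8, 128.9, 123.0), (224, 473.1, 129.0, 125.0)]
[[505.7, 110.3, 134.5], [505.7, 110.5, 141.0], [505.7, 110.5, 147.7], [505.7, 110.6, 154.0], [505.7, 110.2, 161.2]]
70 2528 Y hist [  0   0 274 577 193  74  73  78  68  68  69  64  73  62  64  92  58  37
  22  21  46  55  56  62  56  55 144  86   1   0] X [  0   0 235 382 161  74  62  67  62  64  38  35  37  34  35  36  37  35
  37  34  37  35  38  36  37  38  37  50  55 414 286   0   0   0]
52 2069 Y hist [  0   0   0   0   5  43  50  87  96 108  91 102 104 113 109  67  69  58
  72  88  73  22  32  80  77 211 312   0   0   0] X [  0   0   0  25 166 201  29 149  60  30 170  15 122  22   0  82   0  92
  19  22 128  26 137  30  24 162  25 149 101  83   0   0   0   0]
```

```bash
cat > tilt.py <<'E'
from h import *
th=-.102;ux=np.array([np.cos(th),np.sin(th)]);uy=np.array([-np.sin(th),np.cos(th)])
def tilt(cm,d):
    v,u=np.mgrid[100:300,180:400];P=np.array([atd(cm,a,b,d[b,a]) for a,b in zip(u.ravel(),v.ravel())])
    q=P[:,:2]-[505,122.5];X=q@ux;Y=q@uy;Z=P[:,2];k=(d[100:300,180:400].ravel()>0)&(abs(X)<44)&(Z<85)
    return [(y,np.percentile(Z[k&(abs(Y-y)<3)],[70,90,97]).round().tolist() if (k&(abs(Y-y)<3)).sum()>20 else None) for y in range(-40,46,6)]
E
python3 - <<'E'
from tilt import *
for f in("w7","w13","w16"):
    c,p,d=load(f);print(f,tilt(c,d))
E
```

```text
w7 [(-40, [54.0, 55.0, 55.0]), (-34, [53.0, 53.0, 54.0]), (-28, [45.0, 53.0, 53.0]), (-22, [31.0, 52.0, 53.0]), (-16, [34.0, 52.0, 53.0]), (-10, [34.0, 52.0, 53.0]), (-4, [41.0, 53.0, 55.0]), (2, [47.0, 53.0, 61.0]), (8, [35.0, 53.0, 56.0]), (14, [31.0, 52.0, 53.0]), (20, [26.0, 47.0, 53.0]), (26, [31.0, 51.0, 53.0]), (32, [19.0, 31.0, 40.0]), (38, [19.0, 20.0, 30.0]), (44, [28.0, 35.0, 39.0])]
w13 [(-40, [65.0, 66.0, 67.0]), (-34, [66.0, 67.0, 67.0]), (-28, [47.0, 63.0, 64.0]), (-22, [43.0, 62.0, 63.0]), (-16, [48.0, 61.0, 62.0]), (-10, [46.0, 61.0, 61.0]), (-4, [50.0, 60.0, 61.0]), (2, [50.0, 59.0, 64.0]), (8, [47.0, 58.0, 66.0]), (14, [40.0, 57.0, 58.0]), (20, [36.0, 56.0, 57.0]), (26, [40.0, 55.0, 56.0]), (32, [38.0, 54.0, 55.0]), (38, [28.0, 53.0, 54.0]), (44, [68.0, 75.0, 76.0])]
w16 [(-40, [67.0, 67.0, 68.0]), (-34, [65.0, 66.0, 67.0]), (-28, [56.0, 64.0, 64.0]), (-22, [36.0, 62.0, 63.0]), (-16, [52.0, 62.0, 62.0]), (-10, [44.0, 61.0, 61.0]), (-4, [47.0, 60.0, 61.0]), (2, [50.0, 59.0, 68.0]), (8, [44.0, 58.0, 64.0]), (14, [32.0, 56.0, 58.0]), (20, [35.0, 56.0, 56.0]), (26, [20.0, 48.0, 55.0]), (32, [20.0, 54.0, 54.0]), (38, [52.0, 54.0, 54.0]), (44, [57.0, 68.0, 74.0])]
```

The depth profile shows the rack still leaning (z 66 at its -y side, 53 at +y). I carry the handle further to -y, with the hook slightly lower, until the rack stands flat.

```bash
cat > st.py <<'E'
from tilt import *
import sys
cm,p,d=snap("wrist",sys.argv[1]);s=monitor.get_state();print(s["t"],s["ft_force"].round(1),s["ee_pos"].round(1))
t=tilt(cm,d);print([(y,z[1:] if z else z) for y,z in t if y in(-40,-34,-28,-10,14,26,32,38,44)])
for u in(255,310):
    o=[]
    for v in range(190,275):
        q=atd(cm,u,v,d[v,u])
        if 95<q[2]<250 and q[0]<560 and q[1]>60 and d[v,u]>0:o.append(q.round(1).tolist())
    print(u,o[1:3])
print([atd(cm,284,v,d[v,284]).round(1).tolist() for v in range(205,220,4)])
E
python3 -m crank '0 0 -0.008 -0.005 0 0 0;0 0 -0.016 -0.01 0 0 0;0 0 -0.024 -0.013 0 0 0;0 0 -0.032 -0.013 0 0 0;0 0 -0.04 -0.013 0 0 0;0 0 -0.04 -0.013 0 0 0'| grep -E "ft"
python3 st.py w17
```

```text
ft_force: [-5.3, 1.5, 9.7]
18.9667 [-5.8  1.9  8.9] [506.  118.2 175. ]
[(-40, [54.0, 63.0]), (-34, [53.0, 53.0]), (-28, [53.0, 53.0]), (-10, [53.0, 53.0]), (14, [52.0, 53.0]), (26, [53.0, 54.0]), (32, [53.0, 53.0]), (38, [54.0, 55.0]), (44, [67.0, 75.0])]
255 [[528.3, 114.2, 117.9], [528.3, 115.0, 118.1]]
310 [[484.2, 119.1, 118.3], [484.1, 120.0, 118.2]]
[[505.2, 104.3, 130.7], [505.2, 104.5, 139.7], [505.2, 104.2, 149.6], [505.3, 104.3, 157.6]]
```

The rack is flat again, 53 mm across. Now I measure its centre and the dish centre for the lift.

```bash
python3 - <<'E'
from tilt import *
for f in("w7","w17"):
    cm,p,d=load(f)
    v,u=np.mgrid[60:330,150:430];P=np.array([atd(cm,a,b,d[b,a]) for a,b in zip(u.ravel(),v.ravel())])
    q=P[:,:2]-[505,122.5];X=q@ux;Y=q@uy;Z=P[:,2];k0=d[60:330,150:430].ravel()>0
    r_=k0&(Z>72)&(Z<78)
    a=r_&(abs(X)<45);b=r_&(abs(Y)<35)
    for n,m,W in(("rimY",a,Y),("rimX",b,X)):
        h,e=np.histogram(W[m],bins=np.arange(-70,71,2));print(f,n,[(int(x),int(c)) for x,c in zip(e,h) if c>8])
    k=k0&(Z>50)&(Z<57);a=k&(abs(X)<38);b=k&(abs(Y)<30)
    for n,m,W in(("rackY",a,Y),("rackX",b,X)):
        h,e=np.histogram(W[m],bins=np.arange(-60,61,2));print(f,n,[(int(x),int(c)) for x,c in zip(e,h) if c>3 and abs(x)>36])
E
```

```text
w7 rimY [(-52, 36), (-50, 261), (-48, 267), (-46, 217), (-44, 47), (2, 11)]
w7 rimX [(-58, 29), (-56, 132), (-54, 106), (-52, 123), (-50, 52), (-46, 11), (50, 137), (52, 109), (54, 119), (56, 53)]
w7 rackY [(-48, 120), (-40, 37), (-38, 75)]
w7 rackX [(-52, 5), (-50, 57), (-48, 48), (-46, 103), (-44, 19), (42, 13), (44, 83), (46, 32), (48, 5), (50, 28)]
w17 rimY [(-52, 18), (-50, 241), (-48, 237), (-46, 222), (-44, 72), (44, 39), (46, 18), (48, 11), (50, 10)]
w17 rimX [(-58, 34), (-56, 139), (-54, 110), (-52, 136), (-50, 56), (50, 155), (52, 136), (54, 157), (56, 62)]
w17 rackY [(-48, 21), (-40, 22), (-38, 27), (38, 78), (40, 9), (44, 84)]
w17 rackX [(-50, 52), (-48, 29), (-46, 89), (-44, 20), (42, 11), (44, 68), (46, 42), (48, 5), (50, 29)]
```

```bash
python3 -m crank '0 0 0.01 0 0 0 0;0 0 0.02 0 0 0 0;0 0.001 0.03 0 0 0 0;0 0.002 0.04 0 0 0 0;0 0.002 0.04 0.007 0 0 0;0 0.002 0.04 0.014 0 0 0;0 0.002 0.04 0.021 0 0 0;0 0.002 0.04 0.028 0 0 0;0 0.002 0.04 0.028 0 0 0'| grep -E "ft"
python3 st.py w18
python3 -m crank '0 0 0 0.006 0 0 0;0 0 0 0.012 0 0 0;0 0 0 0.018 0 0 0;0 0 0 0.024 0 0 0;0 0 0 0.03 0 0 0;0 0 0 0.03 0 0 0'| grep -E "ft"
python3 st.py w19
```

```text
ft_force: [-3.6, -1.0, 6.3]
19.7667 [-3.7 -1.3  7.4] [506.3 123.3 178.8]
[(-40, [56.0, 57.0]), (-34, [54.0, 55.0]), (-28, [53.0, 55.0]), (-10, [53.0, 55.0]), (14, [53.0, 54.0]), (26, [54.0, 55.0]), (32, [54.0, 55.0]), (38, [55.0, 56.0]), (44, [69.0, 75.0])]
255 [[528.7, 116.7, 118.7], [528.6, 117.1, 120.1]]
310 [[484.2, 121.2, 118.1], [484.3, 121.7, 119.4]]
[[505.4, 109.6, 133.6], [505.4, 109.5, 143.8], [505.5, 109.7, 152.0], [505.5, 109.9, 159.8]]
ft_force: [-3.1, -0.8, 5.7]
20.3167 [-4.8 -1.5  5.3] [506.3 123.3 183.2]
[(-40, [60.0, 62.0]), (-34, [58.0, 60.0]), (-28, [58.0, 59.0]), (-10, [58.0, 59.0]), (14, [57.0, 58.0]), (26, [58.0, 59.0]), (32, [58.0, 60.0]), (38, [59.0, 60.0]), (44, [72.0, 75.0])]
255 [[528.7, 116.7, 123.2], [528.6, 117.2, 124.0]]
310 [[484.1, 121.3, 122.2], [484.1, 122.2, 122.0]]
[[505.4, 109.9, 137.1], [505.4, 109.2, 148.9], [505.5, 109.4, 157.1], [505.5, 109.6, 165.0]]
```

Level and free, carrying about 3.4 N. I continue up slowly.

```bash
python3 -m crank '0 0 0.003 0.01 0 0 0;0 0 0.005 0.02 0 0 0;0 0 0.006 0.03 0 0 0;0 0 0.006 0.04 0 0 0;0 0 0.006 0.05 0 0 0;0 0 0.006 0.06 0 0 0;0 0 0.006 0.07 0 0 0;0 0 0.006 0.08 0 0 0;0 0 0.006 0.09 0 0 0;0 0 0.006 0.1 0 0 0;0 0 0.006 0.11 0 0 0;0 0 0.006 0.12 0 0 0'| grep -E "ft"
python3 st.py w20
python3 -m crank '0 0 0 0.012 0 0 0;0 0 0 0.024 0 0 0;0 0 0 0.036 0 0 0;0 0 0 0.048 0 0 0;0 0 0 0.06 0 0 0;0 0 0 0.072 0 0 0;0 0 0 0.084 0 0 0;0 0 0 0.096 0 0 0;0 0 0 0.108 0 0 0;0 0 0 0.12 0 0 0;0 0 0 0.132 0 0 0;0 0 0 0.144 0 0 0'| grep -E "ft|pos"
python3 -m crank '0 0 0 0.012 0 0 0;0 0 0 0.024 0 0 0;0 0 0 0.036 0 0 0;0 0 0 0.048 0 0 0;0 0 0 0.06 0 0 0;0 0 0 0.072 0 0 0;0 0 0 0.084 0 0 0;0 0 0 0.096 0 0 0;0 0 0 0.105 0 0 0;0 0 0 0.114 0 0 0;0 0 0 0.123 0 0 0;0 0 0 0.132 0 0 0'| grep -E "ft|pos"
```

```text
ft_force: [-4.8, -3.1, 5.2]
21.3667 [-5.8 -1.9  4.7] [506.5 124.7 200.7]
[(-40, [78.0, 79.0]), (-34, [76.0, 78.0]), (-28, [75.0, 77.0]), (-10, [75.0, 77.0]), (14, [74.0, 76.0]), (26, [75.0, 77.0]), (32, [74.0, 75.0]), (38, [76.0, 76.0]), (44, [75.0, 76.0])]
255 [[528.7, 117.8, 141.3], [528.7, 118.6, 141.6]]
310 [[484.2, 122.8, 139.2], [484.3, 123.4, 140.1]]
[[505.5, 110.6, 156.4], [505.5, 110.9, 165.4], [505.6, 110.8, 174.4], [505.6, 110.9, 182.4]]
ee_pos: [506.5, 124.7, 222.0]
ft_force: [-3.7, -2.7, 2.4]
ee_pos: [506.5, 124.7, 241.7]
ft_force: [-4.3, -2.4, 3.4]
```

```bash
python3 -m crank '0 0 0 0.008 0 0 0;0 0 0 0.016 0 0 0;0 0 0 0.024 0 0 0;0 0 0 0.032 0 0 0;0 0 0 0.04 0 0 0;0 0 0 0.047 0 0 0;0 0 0 0.053 0 0 0;0 0 0 0.058 0 0 0;0 0 0 0.062 0 0 0;0 0 0 0.066 0 0 0;0 0 0 0.066 0 0 0'| grep -E "ft|pos"
python3 -m crank '0 0 0 0.003 0 0 0;0 0 0 0.006 0 0 0;0 0 0 0.006 0 0 0'| grep -E "ft|pos"
```

```text
ee_pos: [506.5, 124.8, 251.3]
ft_force: [-4.8, -2.9, 1.4]
ee_pos: [506.5, 125.0, 251.8]
ft_force: [-3.3, -1.7, -3.8]
```

At the top stop. I let it settle, check, then release.

```bash
python3 -m crank '0 0 0 0 0 0 0;0 0 0 0 0 0 0;0 0 0 0 0 0 0;0 0 0 0 0 0 0;0 0 0 0 0 0 0;0 0 0 0 0 0 0' 40| grep -E "ft|pos"
python3 - <<'E'
from h import *
cm,p,d=snap("wrist","w21")
print([atd(cm,284,v,d[v,284]).round(1).tolist() for v in range(190,225,4)])
E
python3 -m crank '0.4 0 0 0 0 0 0;0.6 0 0 0 0 0 0;1 0 0 0 0 0 0;1 0 0 0 0 0 0;1 0 0 0 0 0 0;1 0 0 0 0 0 0;1 0 0 0 0 0 0;1 0 0 0 0 0 0' | grep -E "ft|pos|width"
```

```text
ee_pos: [506.5, 124.9, 252.2]
ft_force: [-2.3, -2.0, -5.7]
[[504.6, 147.9, 18.7], [504.6, 153.3, 19.9], [505.0, 135.1, 103.9], [505.6, 111.0, 199.8], [505.6, 110.7, 211.1], [505.7, 111.0, 219.7], [505.7, 110.9, 228.6], [505.7, 111.1, 236.3], [505.8, 112.7, 239.6]]
ee_pos: [506.9, 124.8, 252.8]
ft_force: [-0.4, -0.4, 0.1]
grip_width: 1.002
```

```bash
python3 -m crank '1 0 0 0.1 0 0 0;1 0 0 0.25 0 0 0;1 0 0 0.45 0 0 0;1 0 0 0.65 0 0 0;1 -0.1 -0.3 0.65 0 0 0;1 -0.2 -0.6 0.65 0 0 0;1 -0.2 -0.9 0.65 0 0 0;1 -0.2 -0.9 0.65 0 0 0;1 -0.2 -0.9 0.65 0 0 0;1 -0.2 -0.9 0.65 0 0 0;1 -0.2 -0.9 0.65 0 0 0;1 -0.2 -0.9 0.65 0 0 0' | grep -E "t:|ft|pos|width"
python3 - <<'E'
from h import *
cm,p,d=snap("scene","s22");w,pw,dw=snap("wrist","w22")
im=np.zeros((420,800,3),np.uint8);im[:,:400]=cv2.resize(p[140:300,180:332],(400,420),interpolation=cv2.INTER_CUBIC)
im[:,400:]=cv2.resize(pw[100:420,150:450],(400,420));cv2.imwrite("pics/c7.png",im[:,:,::-1])
E
```

```text
t: 26.75
ee_pos: [477.0, -9.4, 349.9]
tcp_rot: [0.707, -0.707, -0.0, 0.0]
ft_force: [-0.2, 0.1, 0.2]
grip_width: 0.997
```

View pics/c7.png

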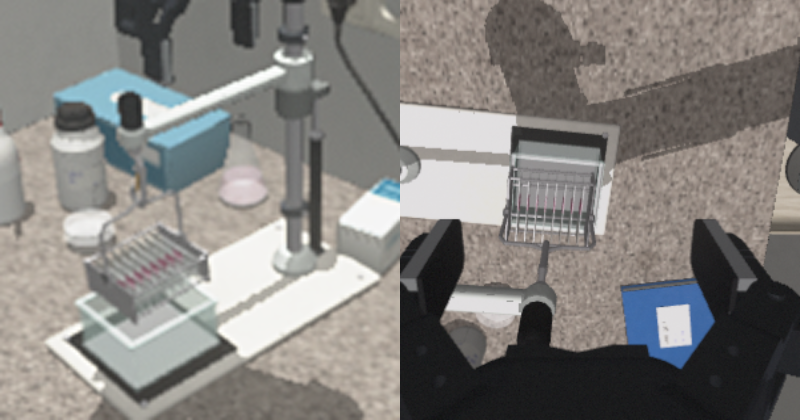

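The pictures show the rack hanging in the hook over the dish at (148,275), with the arm at the top and the gripper clear. I let it settle, then check that it is level and still.

```bash
cat > lv.py <<'E'
from tilt import *
import sys
cm,p,d=snap("wrist",sys.argv[1]);v,u=np.mgrid[150:330,200:330];v=v.ravel();u=u.ravel();k=d[v,u]>0;v,u=v[k],u[k]
P=np.array([atd(cm,a,b,d[b,a]) for a,b in zip(u,v)]);q=P[:,:2]-[505,122.5];X=q@ux;Y=q@uy;Z=P[:,2]
for n,A,B in(("Y",Y,X),("X",X,Y)):print(n,[(c,round(float(np.percentile(Z[m],95)),1)) for c in range(-40,41,16) if (m:=(abs(A-c)<4)&(abs(B)<42)&(Z>90)&(Z<150)).sum()>8])
m=(Z>118)&(Z<150)&(abs(Y)<60);print(X[m].min(),X[m].max(),Y[m].min(),Y[m].max())
E
python3 lv.py w23
python3 -m crank '1 0 0 0 0 0 0;1 0 0 0 0 0 0;1 0 0 0 0 0 0;1 0 0 0 0 0 0;1 0 0 0 0 0 0;1 0 0 0 0 0 0;1 0 0 0 0 0 0;1 0 0 0 0 0 0;1 0 0 0 0 0 0;1 0 0 0 0 0 0;1 0 0 0 0 0 0;1 0 0 0 0 0 0'|grep t:
python3 lv.py w24
python3 -m crank '1 0 0 0 0 0 0;1 0 0 0 0 0 0;1 0 0 0 0 0 0;1 0 0 0 0 0 0;1 0 0 0 0 0 0;1 0 0 0 0 0 0;1 0 0 0 0 0 0;1 0 0 0 0 0 0;1 0 0 0 0 0 0;1 0 0 0 0 0 0;1 0 0 0 0 0 0;1 0 0 0 0 0 0'|grep t:
python3 lv.py w25
```

```text
Y [(-40, 128.6), (-24, 127.4), (-8, 127.6), (8, 127.4), (24, 126.4), (40, 126.1)]
X [(-40, 133.7), (-24, 126.3), (-8, 126.8), (8, 127.8), (24, 128.3), (40, 128.4)]
-46.73863003467019 52.84487467487485 -42.151765320052455 41.85369713557705
t: 27.9
tcp_rot: [-0.707, 0.707, 0.0, -0.0]
Y [(-40, 128.7), (-24, 126.9), (-8, 127.7), (8, 127.1), (24, 126.3), (40, 126.5)]
X [(-40, 133.8), (-24, 126.4), (-8, 127.2), (8, 127.8), (24, 128.6), (40, 128.8)]
-46.578384308718064 52.821009030203804 -42.294807044426975 42.020025847639516
t: 28.95
tcp_rot: [-0.707, 0.707, 0.0, -0.0]
Y [(-40, 128.6), (-24, 127.0), (-8, 127.0), (8, 127.2), (24, 126.5), (40, 126.3)]
X [(-40, 133.4), (-24, 126.5), (-8, 127.1), (8, 128.2), (24, 128.2), (40, 128.3)]
-46.395100906840916 52.8874857136714 -42.272822972035506 41.942010447180365
```

Level to about 1–2°, centred over the dish, and unchanged over 2 s. I hand it in.

```bash
python3 -c "
from rig import sign_off
print(sign_off())"
```

```text
the job is handed in; nothing more can be done
None
```

The rack is hooked and hangs level to 1–2° and still over its dish, with the arm at its top stop and the robot clear; job handed in at about 29 s, after one re-grip because my first hold only pressed on the knob's top.

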